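# Put the hole saws back on their board in order of size

## Task

Put the four loose hole saws back on the dark storage board, one standing upright on the middle of each white spot, in order of diameter: the narrowest next to the red end block, the widest next to the blue one. Do not let any of them fall over.

Things in the scene. Friction and masses are not known exactly. Their poses are not given: they have to be found in the camera images.
- saw_30: Hole saw with a green drum 30 mm in diameter and 42 mm tall, standing on its toothed rim; on top of the drum a dark collar 20 mm in diameter and 8 mm tall, then a plain round steel shank 12 mm in diameter from 50 to 90 mm above the underside (a grip for the fingers). The narrowest, about 90 g. Origin: centre of the underside; z points up along the shank. Its yaw does not matter.
- saw_43: Hole saw with a green drum 43 mm in diameter and 42 mm tall, standing on its toothed rim; on top of the drum a dark collar 20 mm in diameter and 8 mm tall, then a plain round steel shank 12 mm in diameter from 50 to 90 mm above the underside (a grip for the fingers). The second narrowest, about 130 g. Origin: centre of the underside; z points up along the shank. Its yaw does not matter.
- saw_56: Hole saw with a green drum 56 mm in diameter and 42 mm tall, standing on its toothed rim; on top of the drum a dark collar 20 mm in diameter and 8 mm tall, then a plain round steel shank 12 mm in diameter from 50 to 90 mm above the underside (a grip for the fingers). The second widest, about 180 g. Origin: centre of the underside; z points up along the shank. Its yaw does not matter.
- saw_69: Hole saw with a green drum 69 mm in diameter and 42 mm tall, standing on its toothed rim; on top of the drum a dark collar 20 mm in diameter and 8 mm tall, then a plain round steel shank 12 mm in diameter from 50 to 90 mm above the underside (a grip for the fingers). The widest, about 240 g. Origin: centre of the underside; z points up along the shank. Its yaw does not matter.
- spot_a: White painted spot, 50 mm in diameter with a black dot 8 mm in diameter at its centre, flush on the dark wooden storage board, whose top is 12 mm above the table. One of four alike in a straight row, 90 mm apart; which of the four places in the row it has changes from start to start. Origin: its centre, on the board's top.
- spot_b: White painted spot, 50 mm in diameter with a black dot 8 mm in diameter at its centre, flush on the dark wooden storage board, whose top is 12 mm above the table. One of four alike in a straight row, 90 mm apart; which of the four places in the row it has changes from start to start. Origin: its centre, on the board's top.
- spot_c: White painted spot, 50 mm in diameter with a black dot 8 mm in diameter at its centre, flush on the dark wooden storage board, whose top is 12 mm above the table. One of four alike in a straight row, 90 mm apart; which of the four places in the row it has changes from start to start. Origin: its centre, on the board's top.
- spot_d: White painted spot, 50 mm in diameter with a black dot 8 mm in diameter at its centre, flush on the dark wooden storage board, whose top is 12 mm above the table. One of four alike in a straight row, 90 mm apart; which of the four places in the row it has changes from start to start. Origin: its centre, on the board's top.
- red_end: Red block across one end of the storage board, 80 mm long (its x, across the row), 30 mm wide (its y, along the row), 22 mm tall, fixed. It stands in line with the row of spots, 75 mm from the centre of the nearest one; the red and the blue block may be at either end. Origin: centre of its underside, 12 mm above the table.
- blue_end: Blue block across one end of the storage board, 80 mm long (its x, across the row), 30 mm wide (its y, along the row), 22 mm tall, fixed. It stands in line with the row of spots, 75 mm from the centre of the nearest one; the red and the blue block may be at either end. Origin: centre of its underside, 12 mm above the table.

How it is judged:
At the end, for the whole second after the job is handed in: Every hole saw stands upright (0.1 rad) and at rest on the board (underside 8 to 18 mm above the table), within 12 mm of a spot's centre, in order of diameter: 30, 43, 56, 69 mm from the red block to the blue (75, 165, 255, 345 mm from the red block, each within 25 mm) (horizontal distance between saw_30 and red_end between 0.05 and 0.1 m and (horizontal distance between saw_30 and spot_a below 0.012 m or horizontal distance between saw_30 and spot_b below 0.012 m or horizontal distance between saw_30 and spot_c below 0.012 m or horizontal distance between saw_30 and spot_d below 0.012 m) and height (world z) of saw_30 between 0.008 and 0.018 m and angle between each of saw_30, saw_43, saw_56, saw_69's own z axis and vertical below 0.1 rad and linear speed of each of saw_30, saw_43, saw_56, saw_69 below 0.02 m/s and angular speed of each of saw_30, saw_43, saw_56, saw_69 below 0.2 rad/s and horizontal distance between saw_43 and red_end between 0.14 and 0.19 m and (horizontal distance between saw_43 and spot_a below 0.012 m or horizontal distance between saw_43 and spot_b below 0.012 m or horizontal distance between saw_43 and spot_c below 0.012 m or horizontal distance between saw_43 and spot_d below 0.012 m) and height (world z) of saw_43 between 0.008 and 0.018 m and horizontal distance between saw_56 and red_end between 0.23 and 0.28 m and (horizontal distance between saw_56 and spot_a below 0.012 m or horizontal distance between saw_56 and spot_b below 0.012 m or horizontal distance between saw_56 and spot_c below 0.012 m or horizontal distance between saw_56 and spot_d below 0.012 m) and height (world z) of saw_56 between 0.008 and 0.018 m and horizontal distance between saw_69 and red_end between 0.32 and 0.37 m and (horizontal distance between saw_69 and spot_a below 0.012 m or horizontal distance between saw_69 and spot_b below 0.012 m or horizontal distance between saw_69 and spot_c below 0.012 m or horizontal distance between saw_69 and spot_d below 0.012 m) and height (world z) of saw_69 between 0.008 and 0.018 m); the robot touches nothing.
It fails at once if a hole saw falls over (leans more than 1 rad) (angle between any of saw_30, saw_43, saw_56, saw_69's own z axis and vertical above 1 rad).
It also fails if it takes over 93 s, if anything falls off the work surface, if the arm or the gripper's body presses on something with over 40 N, if the wrist force passes 120 N, or if a joint passes its speed limit or range.

## Robot

A 7-joint arm with a two-finger parallel gripper is mounted at the origin on the work surface. World frame = base frame: x ahead of the robot, y to its left, z up, the work surface at z = 0. Lengths are in m, angles in rad, forces in N, time in s.
With the tool pointing down it reaches from about 0.4 to 0.85 m from the base axis. Payload 10.4 kg.
Tool frame: the origin (TCP) lies on the centre line of the jaws, within the pads' length; the fingertips stand 17 mm ahead of it and the grasp point (between the pads) lies 2 mm behind it; z points along the fingers, y is the direction in which the jaws open and shut (so a half turn about z gives the same grasp; the last joint's range is limited). The gripper opens to 87 mm and grips with 3 to 60 N. Pads are 19 mm wide; open, the fingers measure 117 mm over their backs; the gripper's body (75 mm by 190 mm) begins 51 mm behind the grasp point.
Start: joints at [-1.288, 0.332, -0.065, 1.46, 0.022, 1.35, -0.088], TCP at [0.188, 0.596, 0.24] pointing down, gripper open.
Joint ranges: [-2.6, 2.6], [-0.5, 2.12], [-1.47, 1.34], [0.16, 2.42], [-1.27, 4.41], [0.06, 2.06], [-2.6, 2.6]. Speed limits (rad/s): [2.22, 2.22, 2.79, 2.79, 3.14, 3.14, 3.14].

## Interface

Orientations are given as a unit quaternion [x, y, z, w].
In Python, from bench import r gives the robot as it stands.
- The arm moves only by the tool apply_moves, never from a script. Its argument "commands" is a list of rows, each an object with "rot": the turn, a rotation vector about the world's x, y, z in units of 180 degrees (1.0 is 180 degrees), a list of three; "linear": the shift along the world's x, y, z in units of 0.3 m (1.0 is 0.3 m), a list of three; "grip": the closure, from -1 (fully open) to 1 (shut). A call has 1 to 20 rows; each row is the pose to reach, as a shift and turn from the pose commanded when the call began, turning the shorter way round; what a row does not reach only later rows make up. A row lasts 1/10 s, in which the tool goes at most 50 mm and 8.59 degrees, less where a joint would pass 70% of its speed; a pose out of reach is approached as far as the arm can. A call with a number of a shift or a turn outside -1 to 1 is refused whole. A call with a gripper value outside its range is refused whole. The fingers move at their own pace and stop on an object; "newtons" is the grip in N (left out, the last holds). Time passes only in rows, so rows that repeat a pose let the fingers close. It gives the time, the measured TCP pose, the force and the opening at its end, in the units of the state.
- r.read_state(): the state, without advancing time (a new reading comes with each control period).
- r.camera(name): name is "scene" or "top" or "wrist"; returns a dict with "frame" (480x640x3 uint8, red, green, blue), "mtx" (3x3 intrinsics, pixels), "extrinsics" (4x4, takes a point from world to camera coordinates). Camera axes: x right, y down, z forward; pixel columns grow to the right and rows downward; lengths in m; the calibration is good to about 2 mm. A picture is of the moment at which its call begins. There is no depth.
- r.close_job(): hands the job in, once; it reports no verdict.
Trained networks look in a picture, given as the dict that the camera call returned (one of the last four; its "shot" number tells which), for a name from the list of things; names that differ only in an ending like _2 or _b are one class to them, and where a whole thing is asked for, a point or a joint stands for the part that bears it (a point fixed in the world has none). Each returns a list of dicts, best first, with "p" (0 to 1); they miss things now and then, are a little off and sometimes report something else, mostly with a low value. They report only what shows in the picture. A call takes as long as a camera call.
- r.search_frame(thing, picture): "bbox" ([left, top, width, height] in pixels, round what is visible of it).
- r.spot_point(thing, picture): "location" ([column, row] in pixels: a listed point, or the origin of a listed thing).
The state is a dict: "time": time; "joint_positions": joint angles; "joint_vel": joint speeds; "joint_torque": joint torques, N m; "ee_pos": TCP position; "eef_rot": TCP orientation; "ft_force": force on the tool from outside, world axes, zero at the start; "torque": the same for the moment, N m; "width": finger opening in m.
Only numpy, scipy, OpenCV 4.12 (cv2) and the standard library are available. Lean on these libraries where they do the work, as an engineer would, in place of code of your own. Each camera call takes 0.05 s, during which the arm holds its last target. There are 200 camera calls.

## Working session

There is one attempt and no reset: what is moved stays moved. The work goes in short steps, Python scripts to look and compute and a tool call to move; the robot and the scene stay as the last step left them, time stands still between calls to the robot, and variables do not carry over. Pictures are saved under pics/ and viewed, about 12 in all and at most 16, crops included, and the job is handed in when it is done.

Besides the shell and the picture viewer there is one more tool, called after "Call:" as name(argument=value, ...) on one line, values as JSON. apply_moves: Moves the arm, as the interface text tells. Its arguments: {"type":"object","properties":{"commands":{"type":"array","items":{"type":"object","properties":{"rot":{"type":"array","items":{"type":"number"}},"linear":{"type":"array","items":{"type":"number"}},"grip":{"type":"number"}}}},"newtons":{"type":"number"}},"required":["commands"]}

```bash
mkdir -p pics && cat > h.py <<'E'
import numpy as np, cv2
from bench import r
def save(p,n): cv2.imwrite(f'pics/{n}.png',p['frame'][:,:,::-1])
def world(p,uv,z):
    K,E=np.array(p['mtx']),np.array(p['extrinsics'])
    R,t=E[:3,:3],E[:3,3]
    d=R.T@np.linalg.inv(K)@np.array([uv[0],uv[1],1.]); c=-R.T@t
    return c+d*(z-c[2])/d[2]
def proj(p,X):
    E=np.array(p['extrinsics']);q=np.array(p['mtx'])@(E[:3,:3]@np.array(X)+E[:3,3]);return q[:2]/q[2]
E
python3 - <<'E'
from h import *
s=r.read_state();print({k:np.round(v,3) for k,v in s.items()})
for n in('top','scene'):
    p=r.camera(n);save(p,n+'0')
    E=np.array(p['extrinsics']);print(n,'cam at',np.round(-E[:3,:3].T@E[:3,3],3))
    for t in('saw_30','saw_43','saw_56','saw_69','spot_a','red_end','blue_end'):
        z=0 if 'saw' in t else .012
        for d in r.spot_point(t,p)[:4]: print(n,t,round(d['p'],2),np.round(d['location'],1),np.round(world(p,d['location'],z)[:2],4))
E
```

```text
{'time': np.float64(0.0), 'joint_positions': array([-1.288,  0.333, -0.065,  1.461,  0.022,  1.35 , -0.089]), 'joint_vel': array([ 0.001,  0.001, -0.   , -0.   ,  0.002, -0.   ,  0.001]), 'joint_torque': array([ 0.0000e+00, -6.2324e+01,  2.5000e-02, -3.8991e+01, -6.1000e-02,
        4.0000e-02,  0.0000e+00]), 'ee_pos': array([0.188, 0.596, 0.239]), 'eef_rot': array([ 0.152,  0.988, -0.001, -0.   ]), 'ft_force': array([-0.433, -0.315,  0.36 ]), 'torque': array([-0.045,  0.031,  0.001]), 'width': np.float64(0.087)}
top cam at [0.361 0.025 1.04 ]
top saw_30 0.93 [464.5 290. ] [ 0.4274 -0.2551]
top saw_30 0.88 [174.1 306.9] [0.3802 0.2903]
top saw_30 0.63 [278.6 267.7] [0.4595 0.0976]
top saw_43 0.93 [464.5 290. ] [ 0.4274 -0.2551]
top saw_43 0.88 [174.1 306.9] [0.3802 0.2903]
top saw_43 0.63 [278.6 267.7] [0.4595 0.0976]
top saw_56 0.93 [464.5 290. ] [ 0.4274 -0.2551]
top saw_56 0.88 [174.1 306.9] [0.3802 0.2903]
top saw_56 0.63 [278.6 267.7] [0.4595 0.0976]
top saw_69 0.93 [464.5 290. ] [ 0.4274 -0.2551]
top saw_69 0.88 [174.1 306.9] [0.3802 0.2903]
top saw_69 0.63 [278.6 267.7] [0.459
[... 701 characters left out ...]
 0.4262 -0.2509]
scene saw_56 0.91 [240.4 256.1] [ 0.4229 -0.0886]
scene saw_56 0.85 [304.  205.2] [0.455 0.097]
scene saw_56 0.77 [326.3 146.6] [0.3961 0.2861]
scene saw_56 0.64 [187.4 317.1] [ 0.4262 -0.2509]
scene saw_69 0.91 [240.4 256.1] [ 0.4229 -0.0886]
scene saw_69 0.85 [304.  205.2] [0.455 0.097]
scene saw_69 0.77 [326.3 146.6] [0.3961 0.2861]
scene saw_69 0.64 [187.4 317.1] [ 0.4262 -0.2509]
scene spot_a 0.76 [320.9 339.3] [ 0.6579 -0.1569]
scene spot_a 0.72 [369.6 232.4] [0.6153 0.1022]
scene spot_a 0.62 [335.5 300.3] [ 0.639  -0.0752]
scene spot_a 0.56 [353.4 265. ] [0.6276 0.0125]
scene red_end 0.77 [301.2 377.1] [ 0.6666 -0.2332]
scene blue_end 0.9 [380.9 204.7] [0.5993 0.1833]
```

View pics/top0.png

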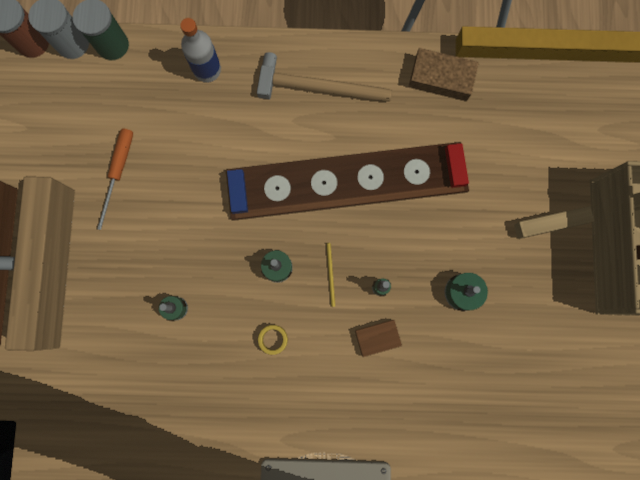

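View pics/scene0.png

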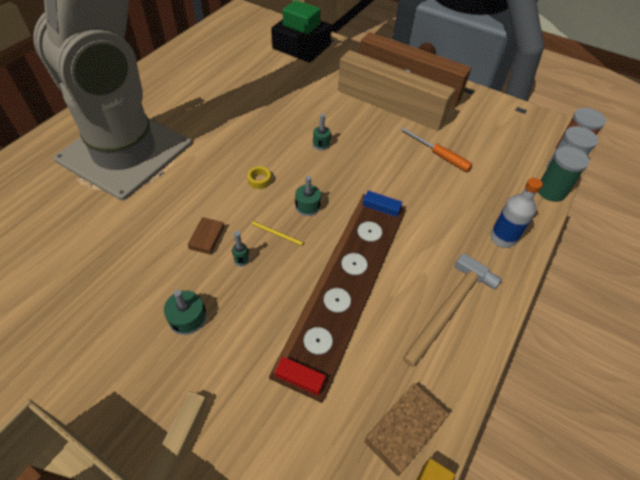

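The top view shows blue at the left end (y+) and red at the right (y−). Saw 69 is at pixel (467,291), 30 at (382,286), 56 at (277,265) and 43 at (172,307). I'll refine the positions by fitting drum outlines and spot blobs in both views.

```bash
cat >> h.py <<'E'
def green(p):
    h=cv2.cvtColor(p['frame'],cv2.COLOR_RGB2HSV)
    return ((h[...,0]>60)&(h[...,0]<100)&(h[...,1]>70)).astype(np.uint8)
def fit(p,dia,xy,z0=0.):
    from scipy.optimize import minimize
    a=np.linspace(0,2*np.pi,60);g=green(p);S=8
    def mask(q):
        P=np.array([proj(p,[q[0]+dia/2*np.cos(t),q[1]+dia/2*np.sin(t),z]) for z in(z0,z0+.042) for t in a],np.float32)
        m=np.zeros(g.shape,np.uint8)
        cv2.fillConvexPoly(m,cv2.convexHull((P*S).round().astype(np.int32)),1,shift=3);return m
    roi=cv2.dilate(mask(xy),np.ones((21,21)))
    G=g*roi
    def cost(q):
        m=mask(q);return -(m&G).sum()/max((m|G).sum(),1)
    o=minimize(cost,xy,method='Nelder-Mead',options=dict(initial_simplex=[xy,np.add(xy,[.006,0]),np.add(xy,[0,.006])]))
    return o.x,-o.fun
def spots(p):
    h=cv2.cvtColor(p['frame'],cv2.COLOR_RGB2HSV);m=((h[...,2]>150)&(h[...,1]<60)).astype(np.uint8)
    m=cv2.morphologyEx(m,cv2.MORPH_CLOSE,np.ones((5,5)))
    n,_,st,c=cv2.connectedComponentsWithStats(m)
    return np.array([world(p,c[i],.012)[:2] for i in range(1,n) if st[i,4]>100])
E
python3 - <<'E'
from h import *
for n in('top','scene'):
    p=r.camera(n)
    for d,xy in((.030,(.423,-.089)),(.043,(.392,.287)),(.056,(.457,.097)),(.069,(.427,-.253))):
        res=[(dd,fit(p,dd,xy)) for dd in (.03,.043,.056,.069)]
        x,i=dict(res)[d];print(n,d,np.round(x,4),round(i,2),'IoU all',[round(v[1],2) for _,v in res])
    s=spots(p);s=s[(abs(s[:,0]-.63)<.06)&(abs(s[:,1]+.03)<.18)];print(np.round(s,4))
E
```

```text
top 0.03 [ 0.435 -0.071] -0.0 IoU all [np.float64(-0.0), np.float64(-3.416063717353621e+16), np.float64(-0.0), np.float64(-1.4490765179661864e+16)]
top 0.043 [0.4062 0.3358] -0.0 IoU all [np.float64(-0.0), np.float64(-0.0), np.float64(-0.0), np.float64(-0.0)]
top 0.056 [0.412  0.1323] -0.0 IoU all [np.float64(-0.0), np.float64(-0.0), np.float64(-0.0), np.float64(-0.0)]
top 0.069 [ 0.4956 -0.2451] -0.0 IoU all [np.float64(-1.7996823486545904e+16), np.float64(-0.0), np.float64(-0.0), np.float64(-0.0)]
[[ 0.6526 -0.1615]
 [ 0.6389 -0.0726]
 [ 0.6254  0.0167]
 [ 0.6117  0.1057]]
scene 0.03 [ 0.4388 -0.0538] -0.0 IoU all [np.float64(-0.0), np.float64(-0.0), np.float64(-0.0), np.float64(-0.0)]
scene 0.043 [0.4273 0.3027] -0.0 IoU all [np.float64(-0.0), np.float64(-0.0), np.float64(-0.0), np.float64(-0.0)]
scene 0.056 [0.3944 0.0891] -0.0 IoU all [np.float64(-0.0), np.float64(-0.0), np.float64(-0.0), np.float64(-0.0)]
scene 0.069 [ 0.5084 -0.2309] -0.0 IoU all [np.float64(-0.0), np.float64(-0.0), np.float64(-0.0), np.float64(-0.0)]
[[ 0.6128  0.1055]
 [ 0.6267  0.0162]
 [ 0.6401 -0.0726]
 [ 0.6539 -0.1616]]h.py:24: RuntimeWarning: overflow encountered in scalar negative
  m=mask(q);return -(m&G).sum()/max((m|G).sum(),1)
```

```bash
sed -i 's/return -(m&G).sum()/return -float((m\&G).sum())/' h.py && python3 - <<'E'
from h import *
for n in('top','scene'):
    p=r.camera(n)
    for d,xy in((.030,(.423,-.089)),(.043,(.392,.287)),(.056,(.457,.097)),(.069,(.427,-.253))):
        res=[(dd,fit(p,dd,xy)) for dd in (.03,.043,.056,.069)]
        x,i=dict(res)[d];print(n,d,np.round(x,4),round(i,2),'IoU all',[round(v[1],2) for _,v in res])
E
```

```text
top 0.03 [ 0.4259 -0.0942] 0.09 IoU all [np.float64(0.09), np.float64(0.05), np.float64(0.03), np.float64(0.02)]
top 0.043 [0.3783 0.2944] 0.37 IoU all [np.float64(0.42), np.float64(0.37), np.float64(0.24), np.float64(0.16)]
top 0.056 [0.4607 0.098 ] 0.57 IoU all [np.float64(0.34), np.float64(0.55), np.float64(0.57), np.float64(0.39)]
top 0.069 [ 0.4255 -0.2491] 0.6 IoU all [np.float64(0.28), np.float64(0.42), np.float64(0.68), np.float64(0.6)]
scene 0.03 [ 0.4299 -0.0924] 0.44 IoU all [np.float64(0.44), np.float64(0.26), np.float64(0.18), np.float64(0.13)]
scene 0.043 [0.378  0.2958] 0.55 IoU all [np.float64(0.67), np.float64(0.55), np.float64(0.39), np.float64(0.28)]
scene 0.056 [0.4574 0.1032] 0.63 IoU all [np.float64(0.52), np.float64(0.76), np.float64(0.63), np.float64(0.46)]
scene 0.069 [ 0.4227 -0.2487] 0.7 IoU all [np.float64(0.36), np.float64(0.53), np.float64(0.77), np.float64(0.7)]
```

```bash
python3 - <<'E'
import re
s=open('h.py').read()
i=s.index('def green');j=s.index('def fit')
s=s[:i]+'''def green(p):
    f=p['frame'].astype(int)
    return cv2.morphologyEx((f[...,1]>f[...,0]+2).astype(np.uint8),cv2.MORPH_CLOSE,np.ones((3,3)))
'''+s[j:]
open('h.py','w').write(s)
E
python3 - <<'E'
from h import *
for n in('top','scene'):
    p=r.camera(n);cv2.imwrite(f'pics/m_{n}.png',green(p)*255)
    print(p['frame'][292,460:474:3].tolist() if n=='top' else p['frame'][312,170:200:6].tolist())
    for d,xy in((.030,(.427,-.092)),(.043,(.38,.292)),(.056,(.458,.099)),(.069,(.426,-.25))):
        res=[(dd,fit(p,dd,xy)) for dd in (.03,.043,.056,.069)]
        x,i=dict(res)[d];print(n,d,np.round(x,4),'IoU all',[round(v[1],2) for _,v in res])
E
```

```text
[[53, 82, 63], [30, 36, 28], [44, 43, 43], [48, 48, 45], [48, 48, 46]]
top 0.03 [ 0.4278 -0.0952] IoU all [np.float64(0.53), np.float64(0.28), np.float64(0.17), np.float64(0.12)]
top 0.043 [0.3792 0.287 ] IoU all [np.float64(0.5), np.float64(0.71), np.float64(0.45), np.float64(0.31)]
top 0.056 [0.4605 0.1014] IoU all [np.float64(0.32), np.float64(0.62), np.float64(0.83), np.float64(0.57)]
top 0.069 [ 0.4236 -0.2512] IoU all [np.float64(0.27), np.float64(0.44), np.float64(0.72), np.float64(0.83)]
[[41, 82, 62], [46, 87, 65], [41, 76, 58], [47, 88, 67], [46, 86, 65]]
scene 0.03 [ 0.4261 -0.0922] IoU all [np.float64(0.71), np.float64(0.47), np.float64(0.33), np.float64(0.24)]
scene 0.043 [0.3776 0.2918] IoU all [np.float64(0.8), np.float64(0.78), np.float64(0.55), np.float64(0.42)]
scene 0.056 [0.4602 0.1022] IoU all [np.float64(0.51), np.float64(0.83), np.float64(0.83), np.float64(0.62)]
scene 0.069 [ 0.4256 -0.2519] IoU all [np.float64(0.33), np.float64(0.54), np.float64(0.81), np.float64(0.88)]
```

Call:
apply_moves(commands=[{"linear": [0.633, -1.0, -0.2], "rot": [0, 0, -0.3556], "grip": -1}, {"linear": [0.633, -1.0, -0.2], "rot": [0, 0, -0.3556], "grip": -1}, {"linear": [0.633, -1.0, -0.2], "rot": [0, 0, -0.3556], "grip": -1}, {"linear": [0.633, -1.0, -0.2], "rot": [0, 0, -0.3556], "grip": -1}, {"linear": [0.633, -1.0, -0.2], "rot": [0, 0, -0.3556], "grip": -1}, {"linear": [0.633, -1.0, -0.2], "rot": [0, 0, -0.3556], "grip": -1}, {"linear": [0.633, -1.0, -0.2], "rot": [0, 0, -0.3556], "grip": -1}, {"linear": [0.633, -1.0, -0.2], "rot": [0, 0, -0.3556], "grip": -1}, {"linear": [0.633, -1.0, -0.2], "rot": [0, 0, -0.3556], "grip": -1}, {"linear": [0.633, -1.0, -0.2], "rot": [0, 0, -0.3556], "grip": -1}, {"linear": [0.633, -1.0, -0.2], "rot": [0, 0, -0.3556], "grip": -1}, {"linear": [0.633, -1.0, -0.2], "rot": [0, 0, -0.3556], "grip": -1}, {"linear": [0.633, -1.0, -0.2], "rot": [0, 0, -0.3556], "grip": -1}])

```text
time: 2.4
ee_pos: [0.3776, 0.2968, 0.1796]
eef_rot: [0.652, 0.758, 0.0, 0.0]
ft_force: [0.2, 0.2, -0.6]
width: 0.0873
```

```bash
python3 - <<'E'
from h import *
s=r.read_state();print({k:np.round(s[k],4) for k in('time','ee_pos','eef_rot','joint_positions','width')})
p=r.camera('wrist');save(p,'w1')
for d in r.spot_point('saw_43',p)[:3]: print(d['p'],d['location'],world(p,d['location'],0))
x,i=fit(p,.043,(.378,.29));print(x,i, proj(p,[.378,.29,.09]))
E
```

```text
{'time': np.float64(2.4), 'ee_pos': array([0.3776, 0.2968, 0.1796]), 'eef_rot': array([6.521e-01, 7.581e-01, 1.000e-04, 0.000e+00]), 'joint_positions': array([-0.9878,  0.0517,  0.2343,  1.9232, -0.013 ,  1.1681, -0.5986]), 'width': np.float64(0.0873)}
0.82 [314.6, 230.7] [0.37649243 0.28754157 0.        ]
[0.37950119 0.2874931 ] 0.6985590778097983 [316.41157526 262.64651349]
```

View pics/w1.png

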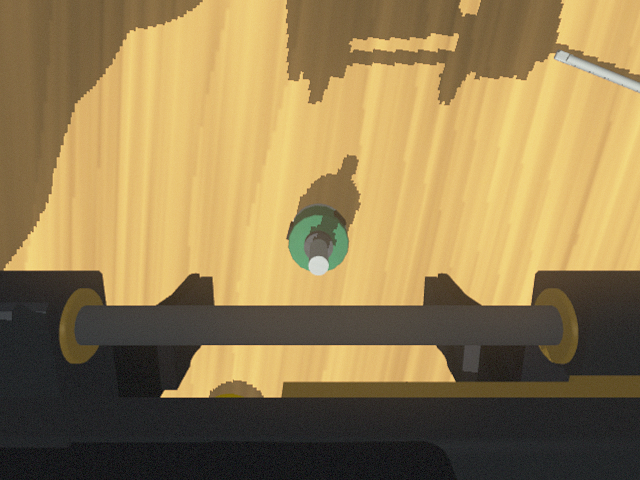

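Call:
apply_moves(newtons=30, commands=[{"linear": [0.003, -0.03, 0], "grip": -1}, {"linear": [0.003, -0.03, -0.12], "grip": -1}, {"linear": [0.003, -0.03, -0.24], "grip": -1}, {"linear": [0.003, -0.03, -0.355], "grip": -1}, {"linear": [0.003, -0.03, -0.355], "grip": -1}, {"linear": [0.003, -0.03, -0.355], "grip": 1}, {"linear": [0.003, -0.03, -0.355], "grip": 1}, {"linear": [0.003, -0.03, -0.355], "grip": 1}, {"linear": [0.003, -0.03, -0.355], "grip": 1}, {"linear": [0.003, -0.03, -0.355], "grip": 1}, {"linear": [0.003, -0.03, -0.355], "grip": 1}, {"linear": [0.003, -0.03, -0.355], "grip": 1}, {"linear": [0.003, -0.03, -0.355], "grip": 1}])

```text
validation failed for argument at $.co...
```

```bash
python3 - <<'E'
from h import *
p=r.camera('wrist');save(p,'w2')
s=r.read_state();print(s['width'],s['ee_pos'])
E
```

```text
0.08706956534845432 [0.37789343 0.29631082 0.17957299]
```

View pics/w2.png

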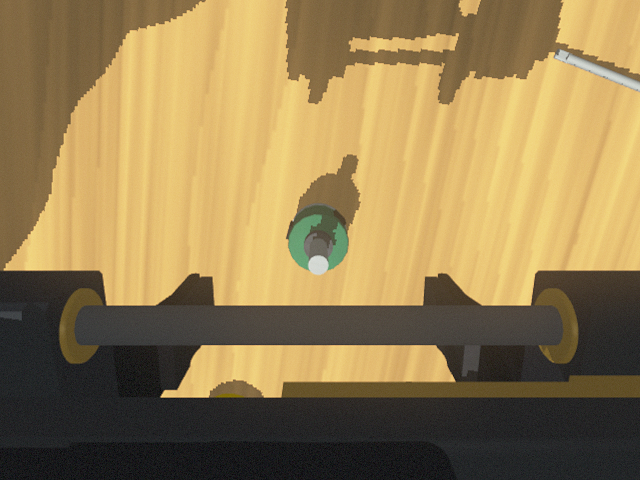

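The call was refused and nothing moved. Every row probably needs "rot", so I'll resend it with that.

Call:
apply_moves(newtons=30, commands=[{"linear": [0.003, -0.03, 0], "rot": [0, 0, 0], "grip": -1}, {"linear": [0.003, -0.03, -0.12], "rot": [0, 0, 0], "grip": -1}, {"linear": [0.003, -0.03, -0.24], "rot": [0, 0, 0], "grip": -1}, {"linear": [0.003, -0.03, -0.355], "rot": [0, 0, 0], "grip": -1}, {"linear": [0.003, -0.03, -0.355], "rot": [0, 0, 0], "grip": -1}, {"linear": [0.003, -0.03, -0.355], "rot": [0, 0, 0], "grip": 1}, {"linear": [0.003, -0.03, -0.355], "rot": [0, 0, 0], "grip": 1}, {"linear": [0.003, -0.03, -0.355], "rot": [0, 0, 0], "grip": 1}, {"linear": [0.003, -0.03, -0.355], "rot": [0, 0, 0], "grip": 1}, {"linear": [0.003, -0.03, -0.355], "rot": [0, 0, 0], "grip": 1}, {"linear": [0.003, -0.03, -0.355], "rot": [0, 0, 0], "grip": 1}, {"linear": [0.003, -0.03, -0.355], "rot": [0, 0, 0], "grip": 1}, {"linear": [0.003, -0.03, -0.355], "rot": [0, 0, 0], "grip": 1}])

```text
time: 3.85
ee_pos: [0.379, 0.2871, 0.0731]
eef_rot: [0.653, 0.757, 0.0, 0.0]
ft_force: [0.5, -0.1, 0.0]
width: 0.0309
```

```bash
python3 - <<'E'
from h import *
p=r.camera('wrist');save(p,'w2b')
s=r.read_state();print(s['width'],s['ee_pos'],s['ft_force'])
E
```

```text
0.0270328907265558 [0.37892766 0.28701959 0.07305423] [-0.77325444 -0.44943503  0.40475208]
```

View pics/w2b.png

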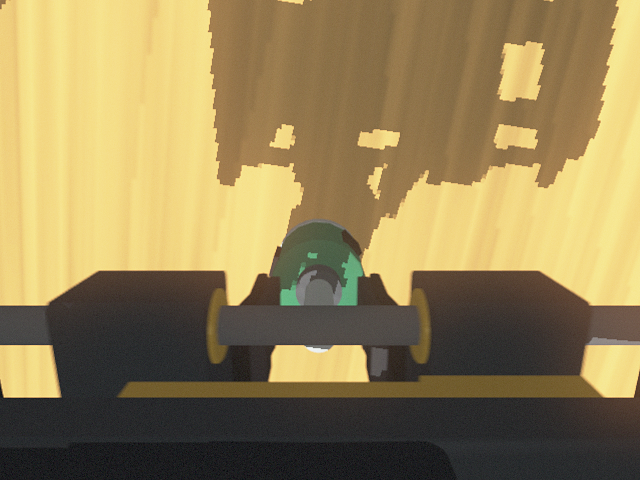

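Call:
apply_moves(newtons=30, commands=[{"linear": [0, 0, 0], "rot": [0, 0, 0], "grip": 1}, {"linear": [0, 0, 0], "rot": [0, 0, 0], "grip": 1}, {"linear": [0, 0, 0], "rot": [0, 0, 0], "grip": 1}, {"linear": [0, 0, 0], "rot": [0, 0, 0], "grip": 1}, {"linear": [0, 0, 0], "rot": [0, 0, 0], "grip": 1}, {"linear": [0, 0, 0.05], "rot": [0, 0, 0], "grip": 1}, {"linear": [0, 0, 0.15], "rot": [0, 0, 0], "grip": 1}, {"linear": [0, 0, 0.27], "rot": [0, 0, 0], "grip": 1}, {"linear": [0, 0, 0.39], "rot": [0, 0, 0], "grip": 1}, {"linear": [0, 0, 0.39], "rot": [0, 0, 0], "grip": 1}])

```text
time: 4.9
ee_pos: [0.3807, 0.2886, 0.1946]
eef_rot: [0.653, 0.757, 0.004, 0.0]
ft_force: [0.3, 0.1, -1.4]
width: 0.0111
```

```bash
python3 - <<'E'
from h import *
p=r.camera('wrist');save(p,'w3')
s=r.read_state();print(s['width'],s['ee_pos'],s['ft_force'])
x,y,z=s['ee_pos'];print(fit(p,.043,(x,y),z-.073))
p=r.camera('scene');save(p,'s3');print(fit(p,.043,(x,y),z-.073))
E
```

```text
0.011205604915863893 [0.3797875  0.28786539 0.19200942] [-0.03596037  0.93577837 -2.06399471]
(array([0.38047522, 0.29088786]), np.float64(0.33171324422843257))
(array([0.3767875 , 0.29236539]), np.float64(0.7735849056603774))
```

View pics/w3.png

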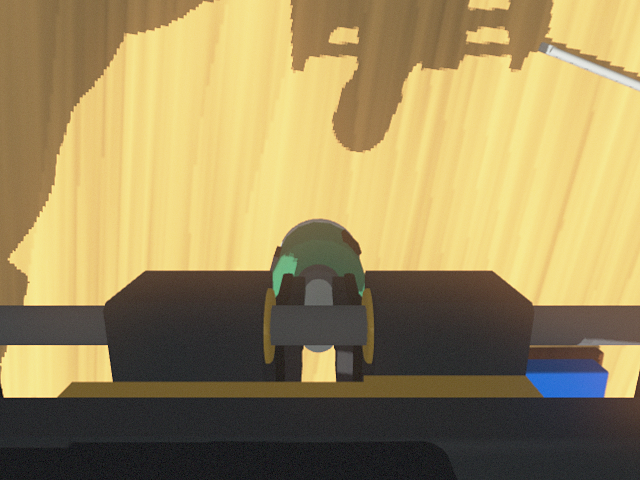

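Call:
apply_moves(newtons=40, commands=[{"linear": [0.03, -0.03, 0], "rot": [0, 0, 0], "grip": 1}, {"linear": [0.09, -0.1, 0], "rot": [0, 0, 0], "grip": 1}, {"linear": [0.17, -0.19, 0], "rot": [0, 0, 0], "grip": 1}, {"linear": [0.25, -0.28, 0], "rot": [0, 0, 0], "grip": 1}, {"linear": [0.33, -0.37, 0], "rot": [0, 0, 0], "grip": 1}, {"linear": [0.41, -0.46, 0], "rot": [0, 0, 0], "grip": 1}, {"linear": [0.49, -0.55, 0], "rot": [0, 0, 0], "grip": 1}, {"linear": [0.57, -0.64, 0], "rot": [0, 0, 0], "grip": 1}, {"linear": [0.65, -0.73, 0], "rot": [0, 0, 0], "grip": 1}, {"linear": [0.73, -0.82, 0], "rot": [0, 0, 0], "grip": 1}, {"linear": [0.8, -0.91, 0], "rot": [0, 0, 0], "grip": 1}, {"linear": [0.85, -0.97, 0], "rot": [0, 0, 0], "grip": 1}, {"linear": [0.869, -1.0, 0], "rot": [0, 0, 0], "grip": 1}, {"linear": [0.869, -1.0, 0], "rot": [0, 0, 0], "grip": 1}])

```text
time: 6.4
ee_pos: [0.6393, -0.0153, 0.1887]
eef_rot: [0.654, 0.757, -0.001, -0.0]
ft_force: [0.0, 0.6, -1.9]
width: 0.0109
```

Call:
apply_moves(commands=[{"linear": [0, -0.06, 0], "rot": [0, 0, 0], "grip": 1}, {"linear": [0, -0.14, 0], "rot": [0, 0, 0], "grip": 1}, {"linear": [0, -0.19, 0], "rot": [0, 0, 0], "grip": 1}, {"linear": [0, -0.202, 0], "rot": [0, 0, 0], "grip": 1}, {"linear": [0, -0.202, -0.05], "rot": [0, 0, 0], "grip": 1}, {"linear": [0, -0.202, -0.15], "rot": [0, 0, 0], "grip": 1}, {"linear": [0, -0.202, -0.25], "rot": [0, 0, 0], "grip": 1}, {"linear": [0, -0.202, -0.3], "rot": [0, 0, 0], "grip": 1}, {"linear": [0, -0.202, -0.3], "rot": [0, 0, 0], "grip": 1}])

```text
time: 7.3
ee_pos: [0.6381, -0.072, 0.0972]
eef_rot: [0.652, 0.758, -0.001, -0.002]
ft_force: [-0.3, -0.1, -1.0]
width: 0.0109
```

```bash
python3 - <<'E'
from h import *
s=r.read_state();print(s['width'],s['ee_pos'],s['ft_force'])
x,y,z=s['ee_pos']
for n in ('wrist','scene'):
    p=r.camera(n);save(p,n[0]+'4');print(fit(p,.043,(x,y),z-.073))
    if n=='scene': print(spots(p).round(4).tolist())
E
```

```text
0.01092131968745602 [ 0.63806737 -0.07201491  0.09716764] [-0.26719659 -0.11280122 -1.03319903]
(array([ 0.63831177, -0.07436305]), np.float64(0.6102543954424909))
(array([ 0.64153612, -0.07492116]), np.float64(0.7127312295973884))
[[0.0797, 0.6384], [0.6964, 1.1482], [0.3441, 0.6541], [0.3684, 0.5314], [0.0293, -0.0768], [0.8544, 0.3502], [0.6218, 0.1095], [0.8395, 0.1401], [0.643, -0.0877], [0.654, -0.1618]]
```

View pics/s4.png

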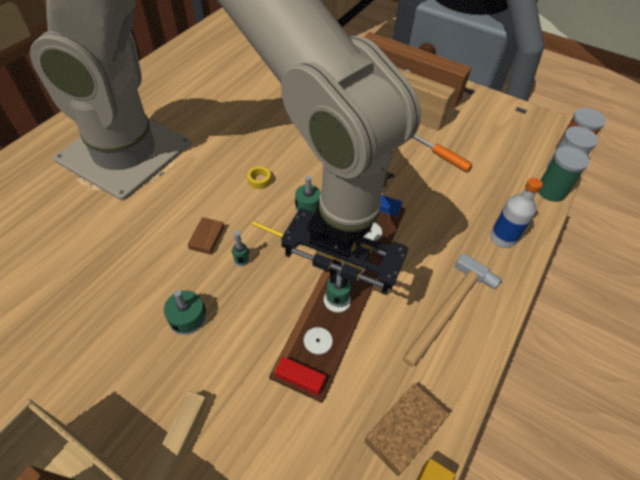

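Call:
apply_moves(commands=[{"linear": [0, 0.006, -0.015], "rot": [0, 0, 0], "grip": 1}, {"linear": [0, 0.006, -0.03], "rot": [0, 0, 0], "grip": 1}, {"linear": [0, 0.006, -0.038], "rot": [0, 0, 0], "grip": 1}, {"linear": [0, 0.006, -0.038], "rot": [0, 0, 0], "grip": 1}, {"linear": [0, 0.006, -0.038], "rot": [0, 0, 0], "grip": 1}])

```text
time: 7.9
ee_pos: [0.6397, -0.0719, 0.0888]
eef_rot: [0.653, 0.757, 0.0, 0.0]
ft_force: [0.5, 0.6, -2.1]
width: 0.011
```

Call:
apply_moves(commands=[{"linear": [0, 0, -0.006], "rot": [0, 0, 0], "grip": 1}, {"linear": [0, 0, -0.012], "rot": [0, 0, 0], "grip": 1}, {"linear": [0, 0, -0.014], "rot": [0, 0, 0], "grip": 1}, {"linear": [0, 0, -0.014], "rot": [0, 0, 0], "grip": 1}, {"linear": [0, 0, -0.014], "rot": [0, 0, 0], "grip": 1}])

```text
time: 8.4
ee_pos: [0.6399, -0.0719, 0.0851]
eef_rot: [0.653, 0.757, 0.0, 0.0]
ft_force: [-2.4, 0.2, 6.0]
width: 0.0108
```

Call:
apply_moves(commands=[{"linear": [0, 0, 0], "rot": [0, 0, 0], "grip": -1}, {"linear": [0, 0, 0], "rot": [0, 0, 0], "grip": -1}, {"linear": [0, 0, 0], "rot": [0, 0, 0], "grip": -1}, {"linear": [0, 0, 0], "rot": [0, 0, 0], "grip": -1}, {"linear": [0, 0, 0], "rot": [0, 0, 0], "grip": -1}, {"linear": [0, 0, 0.1], "rot": [0, 0, 0], "grip": -1}, {"linear": [0, 0, 0.22], "rot": [0, 0, 0], "grip": -1}, {"linear": [0, 0, 0.32], "rot": [0, 0, 0], "grip": -1}, {"linear": [-0.1, 0.1, 0.32], "rot": [0, 0, 0], "grip": -1}, {"linear": [-0.2, 0.2, 0.32], "rot": [0, 0, 0], "grip": -1}, {"linear": [-0.3, 0.3, 0.32], "rot": [0, 0, 0], "grip": -1}, {"linear": [-0.4, 0.4, 0.32], "rot": [0, 0, 0], "grip": -1}, {"linear": [-0.5, 0.5, 0.32], "rot": [0, 0, 0], "grip": -1}, {"linear": [-0.57, 0.56, 0.32], "rot": [0, 0, 0], "grip": -1}, {"linear": [-0.597, 0.579, 0.32], "rot": [0, 0, 0], "grip": -1}, {"linear": [-0.597, 0.579, 0.32], "rot": [0, 0, 0], "grip": -1}, {"linear": [-0.597, 0.579, 0.32], "rot": [0, 0, 0], "grip": -1}, {"linear": [-0.597, 0.579, 0.32], "rot": [0, 0, 0], "grip": -1}])

```text
time: 10.2
ee_pos: [0.4615, 0.1007, 0.1805]
eef_rot: [0.654, 0.757, -0.0, 0.0]
ft_force: [0.1, 0.1, -0.5]
width: 0.087
```

```bash
python3 - <<'E'
from h import *
s=r.read_state();print(s['width'],s['ee_pos'])
p=r.camera('wrist');save(p,'w5');print(fit(p,.056,(.4604,.1018)))
for d in r.spot_point('saw_56',p)[:3]: print(d['p'],d['location'],world(p,d['location'],0))
p=r.camera('scene');save(p,'s5');print(fit(p,.043,(.64,-.073),.012),proj(p,[.64,-.073,.012]))
E
```

```text
0.08695168614543279 [0.46146256 0.10073945 0.18048344]
(array([0.46125069, 0.10165164]), np.float64(0.8031238648746821))
0.57 [317.5, 217.2] [0.46107787 0.10238154 0.        ]
(array([ 0.6403347 , -0.07117884]), np.float64(0.8828337874659401)) [336.5681032  299.69835297]
```

View pics/s5.png

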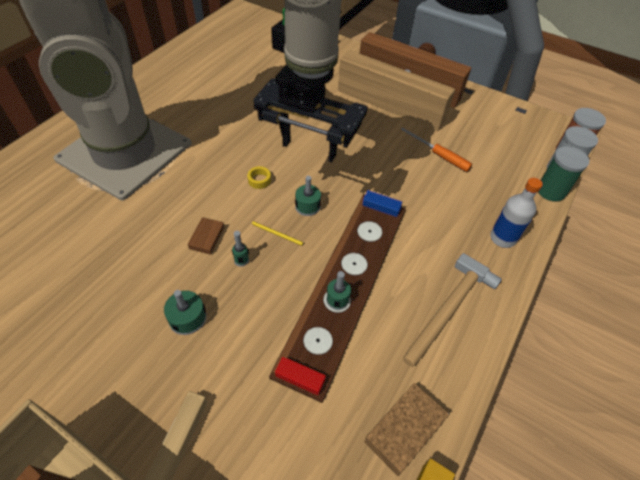

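Call:
apply_moves(newtons=40, commands=[{"linear": [0, 0.004, -0.08], "rot": [0, 0, 0], "grip": -1}, {"linear": [0, 0.004, -0.2], "rot": [0, 0, 0], "grip": -1}, {"linear": [0, 0.004, -0.32], "rot": [0, 0, 0], "grip": -1}, {"linear": [0, 0.004, -0.358], "rot": [0, 0, 0], "grip": 1}, {"linear": [0, 0.004, -0.358], "rot": [0, 0, 0], "grip": 1}, {"linear": [0, 0.004, -0.358], "rot": [0, 0, 0], "grip": 1}, {"linear": [0, 0.004, -0.358], "rot": [0, 0, 0], "grip": 1}, {"linear": [0, 0.004, -0.358], "rot": [0, 0, 0], "grip": 1}, {"linear": [0, 0.004, -0.358], "rot": [0, 0, 0], "grip": 1}, {"linear": [0, 0.004, -0.358], "rot": [0, 0, 0], "grip": 1}, {"linear": [0, 0.004, -0.358], "rot": [0, 0, 0], "grip": 1}, {"linear": [0, 0.004, -0.358], "rot": [0, 0, 0], "grip": 1}, {"linear": [0, 0.004, -0.358], "rot": [0, 0, 0], "grip": 1}, {"linear": [0, 0.004, -0.358], "rot": [0, 0, 0], "grip": 1}, {"linear": [0, 0.004, -0.358], "rot": [0, 0, 0], "grip": 1}])

```text
time: 11.85
ee_pos: [0.4606, 0.1031, 0.0731]
eef_rot: [0.653, 0.757, 0.0, 0.0]
ft_force: [-0.6, -0.9, 0.3]
width: 0.0104
```

Call:
apply_moves(commands=[{"linear": [0, 0, 0.06], "rot": [0, 0, 0], "grip": 1}, {"linear": [0, 0, 0.16], "rot": [0, 0, 0], "grip": 1}, {"linear": [0, 0, 0.26], "rot": [0, 0, 0], "grip": 1}, {"linear": [0.03, -0.016, 0.32], "rot": [0, 0, 0], "grip": 1}, {"linear": [0.1, -0.053, 0.34], "rot": [0, 0, 0], "grip": 1}, {"linear": [0.18, -0.095, 0.34], "rot": [0, 0, 0], "grip": 1}, {"linear": [0.26, -0.138, 0.34], "rot": [0, 0, 0], "grip": 1}, {"linear": [0.34, -0.18, 0.34], "rot": [0, 0, 0], "grip": 1}, {"linear": [0.42, -0.22, 0.34], "rot": [0, 0, 0], "grip": 1}, {"linear": [0.5, -0.26, 0.32], "rot": [0, 0, 0], "grip": 1}, {"linear": [0.54, -0.28, 0.26], "rot": [0, 0, 0], "grip": 1}, {"linear": [0.551, -0.287, 0.19], "rot": [0, 0, 0], "grip": 1}, {"linear": [0.551, -0.287, 0.12], "rot": [0, 0, 0], "grip": 1}, {"linear": [0.551, -0.287, 0.07], "rot": [0, 0, 0], "grip": 1}, {"linear": [0.551, -0.287, 0.06], "rot": [0, 0, 0], "grip": 1}, {"linear": [0.551, -0.287, 0.06], "rot": [0, 0, 0], "grip": 1}, {"linear": [0.551, -0.287, 0.06], "rot": [0, 0, 0], "grip": 1}, {"linear": [0.551, -0.287, 0.06], "rot": [0, 0, 0], "grip": 1}])

```text
time: 13.65
ee_pos: [0.6265, 0.0172, 0.0922]
eef_rot: [0.653, 0.757, 0.001, 0.001]
ft_force: [-0.7, 0.2, -1.1]
width: 0.011
```

```bash
python3 - <<'E'
from h import *
s=r.read_state();print(s['width'],s['ee_pos'],s['ft_force'])
x,y,z=s['ee_pos']
for n in ('wrist','scene'):
    p=r.camera(n);save(p,n[0]+'6');print(fit(p,.056,(x,y),z-.073))
E
```

```text
0.010983977696760454 [0.62646909 0.017165   0.09223661] [-0.7441422   0.18935475 -1.10983093]
(array([0.62751229, 0.01465129]), np.float64(0.7329630420850246))
(array([0.62764975, 0.01643697]), np.float64(0.7075393537696769))
```

Call:
apply_moves(commands=[{"linear": [-0.003, 0.002, -0.009], "rot": [0, 0, 0], "grip": 1}, {"linear": [-0.003, 0.002, -0.017], "rot": [0, 0, 0], "grip": 1}, {"linear": [-0.003, 0.002, -0.022], "rot": [0, 0, 0], "grip": 1}, {"linear": [-0.003, 0.002, -0.022], "rot": [0, 0, 0], "grip": 1}, {"linear": [-0.003, 0.002, -0.022], "rot": [0, 0, 0], "grip": 1}])

```text
time: 14.25
ee_pos: [0.6251, 0.0178, 0.0851]
eef_rot: [0.653, 0.757, 0.0, -0.0]
ft_force: [-1.9, 0.7, 5.3]
width: 0.0107
```

Call:
apply_moves(commands=[{"linear": [0, 0, 0], "rot": [0, 0, 0], "grip": -1}, {"linear": [0, 0, 0], "rot": [0, 0, 0], "grip": -1}, {"linear": [0, 0, 0], "rot": [0, 0, 0], "grip": -1}, {"linear": [0, 0, 0], "rot": [0, 0, 0], "grip": -1}, {"linear": [0, 0, 0], "rot": [0, 0, 0], "grip": -1}, {"linear": [0, 0, 0.1], "rot": [0, 0, 0], "grip": -1}, {"linear": [0, 0, 0.22], "rot": [0, 0, 0], "grip": -1}, {"linear": [0, 0, 0.32], "rot": [0, 0, 0], "grip": -1}, {"linear": [-0.1, -0.056, 0.32], "rot": [0, 0, 0], "grip": -1}, {"linear": [-0.2, -0.112, 0.32], "rot": [0, 0, 0], "grip": -1}, {"linear": [-0.3, -0.168, 0.32], "rot": [0, 0, 0], "grip": -1}, {"linear": [-0.4, -0.224, 0.32], "rot": [0, 0, 0], "grip": -1}, {"linear": [-0.5, -0.28, 0.32], "rot": [0, 0, 0], "grip": -1}, {"linear": [-0.6, -0.336, 0.32], "rot": [0, 0, 0], "grip": -1}, {"linear": [-0.65, -0.365, 0.32], "rot": [0, 0, 0], "grip": -1}, {"linear": [-0.66, -0.37, 0.32], "rot": [0, 0, 0], "grip": -1}, {"linear": [-0.66, -0.37, 0.32], "rot": [0, 0, 0], "grip": -1}, {"linear": [-0.66, -0.37, 0.32], "rot": [0, 0, 0], "grip": -1}])

```text
time: 16.05
ee_pos: [0.4278, -0.0928, 0.1806]
eef_rot: [0.653, 0.758, 0.0, 0.0]
ft_force: [-0.7, 0.7, -0.3]
width: 0.0868
```

```bash
python3 - <<'E'
from h import *
s=r.read_state();print(s['width'],s['ee_pos'])
p=r.camera('wrist');save(p,'w7');print(fit(p,.030,(.427,-.093)))
for d in r.spot_point('saw_30',p)[:3]: print(d['p'],d['location'],world(p,d['location'],0))
print('proj',proj(p,[.427,-.093,.09]),proj(p,[.427,-.093,.0]))
p=r.camera('scene');print(fit(p,.043,(.64,-.073),.012),fit(p,.056,(.626,.017),.012))
E
```

```text
0.0867844437757007 [ 0.42779708 -0.09280636  0.18064978]
(array([ 0.42913855, -0.09797902]), np.float64(0.43452699091394975))
0.94 [318.3, 219.9] [ 0.42837599 -0.09318651  0.        ]
0.91 [612.8, 116.8] [0.63394104 0.01708874 0.        ]
0.77 [287.3, 391.2] [ 4.24243333e-01 -2.50235821e-01  5.55111512e-17]
proj [316.04999779 251.15083602] [316.61743219 219.41946892]
(array([ 0.64122754, -0.07225732]), np.float64(0.8017348203221809)) (array([0.62612288, 0.01604272]), np.float64(0.7220338983050848))
```

View pics/w7.png

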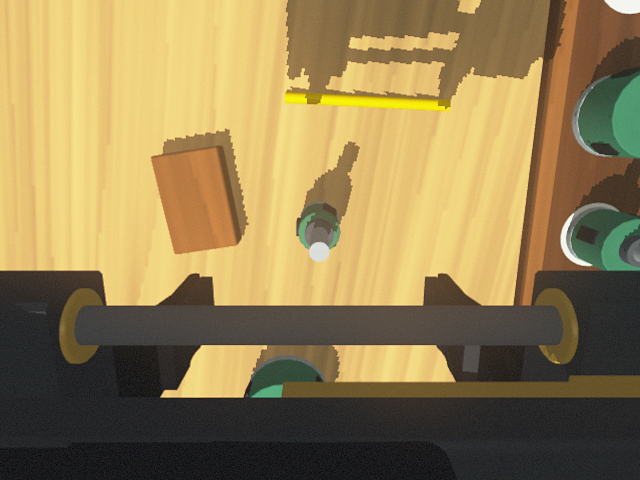

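Call:
apply_moves(newtons=40, commands=[{"linear": [0.003, -0.002, -0.08], "rot": [0, 0, 0], "grip": -1}, {"linear": [0.003, -0.002, -0.2], "rot": [0, 0, 0], "grip": -1}, {"linear": [0.003, -0.002, -0.32], "rot": [0, 0, 0], "grip": -1}, {"linear": [0.003, -0.002, -0.358], "rot": [0, 0, 0], "grip": 1}, {"linear": [0.003, -0.002, -0.358], "rot": [0, 0, 0], "grip": 1}, {"linear": [0.003, -0.002, -0.358], "rot": [0, 0, 0], "grip": 1}, {"linear": [0.003, -0.002, -0.358], "rot": [0, 0, 0], "grip": 1}, {"linear": [0.003, -0.002, -0.358], "rot": [0, 0, 0], "grip": 1}, {"linear": [0.003, -0.002, -0.358], "rot": [0, 0, 0], "grip": 1}, {"linear": [0.003, -0.002, -0.358], "rot": [0, 0, 0], "grip": 1}, {"linear": [0.003, -0.002, -0.358], "rot": [0, 0, 0], "grip": 1}, {"linear": [0.003, -0.002, -0.358], "rot": [0, 0, 0], "grip": 1}, {"linear": [0.003, -0.002, -0.358], "rot": [0, 0, 0], "grip": 1}, {"linear": [0.003, -0.002, -0.358], "rot": [0, 0, 0], "grip": 1}, {"linear": [0.003, -0.002, -0.358], "rot": [0, 0, 0], "grip": 1}])

```text
time: 17.7
ee_pos: [0.4278, -0.094, 0.073]
eef_rot: [0.653, 0.757, -0.0, -0.0]
ft_force: [-0.4, -0.5, -0.7]
width: 0.0107
```

Call:
apply_moves(commands=[{"linear": [0, 0, 0.06], "rot": [0, 0, 0], "grip": 1}, {"linear": [0, 0, 0.16], "rot": [0, 0, 0], "grip": 1}, {"linear": [0, 0, 0.26], "rot": [0, 0, 0], "grip": 1}, {"linear": [0.04, -0.02, 0.32], "rot": [0, 0, 0], "grip": 1}, {"linear": [0.12, -0.05, 0.34], "rot": [0, 0, 0], "grip": 1}, {"linear": [0.22, -0.09, 0.34], "rot": [0, 0, 0], "grip": 1}, {"linear": [0.32, -0.13, 0.34], "rot": [0, 0, 0], "grip": 1}, {"linear": [0.42, -0.17, 0.34], "rot": [0, 0, 0], "grip": 1}, {"linear": [0.52, -0.2, 0.34], "rot": [0, 0, 0], "grip": 1}, {"linear": [0.62, -0.22, 0.34], "rot": [0, 0, 0], "grip": 1}, {"linear": [0.7, -0.225, 0.32], "rot": [0, 0, 0], "grip": 1}, {"linear": [0.74, -0.225, 0.26], "rot": [0, 0, 0], "grip": 1}, {"linear": [0.75, -0.225, 0.19], "rot": [0, 0, 0], "grip": 1}, {"linear": [0.75, -0.225, 0.12], "rot": [0, 0, 0], "grip": 1}, {"linear": [0.75, -0.225, 0.07], "rot": [0, 0, 0], "grip": 1}, {"linear": [0.75, -0.225, 0.06], "rot": [0, 0, 0], "grip": 1}, {"linear": [0.75, -0.225, 0.06], "rot": [0, 0, 0], "grip": 1}, {"linear": [0.75, -0.225, 0.06], "rot": [0, 0, 0], "grip": 1}, {"linear": [0.75, -0.225, 0.06], "rot": [0, 0, 0], "grip": 1}])

```text
time: 19.6
ee_pos: [0.6534, -0.1616, 0.0923]
eef_rot: [0.653, 0.757, 0.001, 0.001]
ft_force: [-1.0, 0.1, -1.0]
width: 0.0106
```

```bash
python3 - <<'E'
from h import *
s=r.read_state();print(s['width'],s['ee_pos'],s['ft_force'])
x,y,z=s['ee_pos']
for n in ('wrist','scene'):
    p=r.camera(n);save(p,n[0]+'8');print(fit(p,.030,(x,y),z-.073))
E
```

```text
0.010574187683312966 [ 0.65342884 -0.16162163  0.09228813] [-0.98016243  0.12374794 -1.04344429]
(array([ 0.65439025, -0.15503666]), np.float64(0.5589477726574501))
(array([ 0.65542207, -0.16394522]), np.float64(0.6208791208791209))
```

View pics/s8.png

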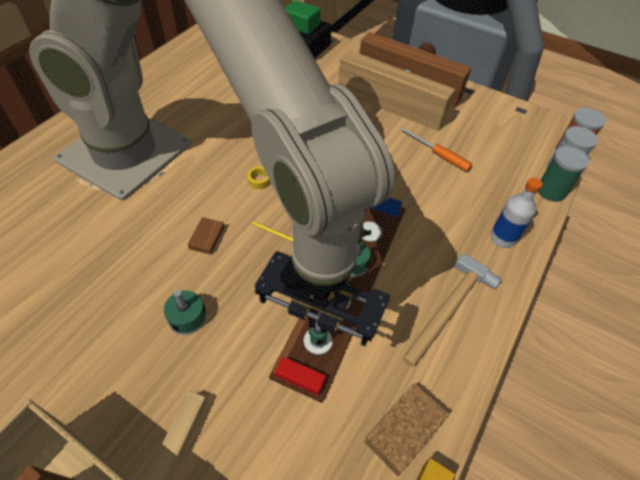

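Call:
apply_moves(commands=[{"linear": [0, 0, -0.009], "rot": [0, 0, 0], "grip": 1}, {"linear": [0, 0, -0.017], "rot": [0, 0, 0], "grip": 1}, {"linear": [0, 0, -0.022], "rot": [0, 0, 0], "grip": 1}, {"linear": [0, 0, -0.022], "rot": [0, 0, 0], "grip": 1}, {"linear": [0, 0, -0.022], "rot": [0, 0, 0], "grip": 1}, {"linear": [0, 0, -0.022], "rot": [0, 0, 0], "grip": 1}])

```text
time: 20.3
ee_pos: [0.6531, -0.1615, 0.0851]
eef_rot: [0.653, 0.757, 0.0, 0.0]
ft_force: [-1.7, -0.2, 4.7]
width: 0.0109
```

Call:
apply_moves(commands=[{"linear": [0, 0, 0], "rot": [0, 0, 0], "grip": -1}, {"linear": [0, 0, 0], "rot": [0, 0, 0], "grip": -1}, {"linear": [0, 0, 0], "rot": [0, 0, 0], "grip": -1}, {"linear": [0, 0, 0], "rot": [0, 0, 0], "grip": -1}, {"linear": [0, 0, 0], "rot": [0, 0, 0], "grip": -1}, {"linear": [0, 0, 0.1], "rot": [0, 0, 0], "grip": -1}, {"linear": [0, 0, 0.22], "rot": [0, 0, 0], "grip": -1}, {"linear": [0, 0, 0.32], "rot": [0, 0, 0], "grip": -1}, {"linear": [-0.1, -0.04, 0.32], "rot": [0, 0, 0], "grip": -1}, {"linear": [-0.22, -0.09, 0.32], "rot": [0, 0, 0], "grip": -1}, {"linear": [-0.34, -0.14, 0.32], "rot": [0, 0, 0], "grip": -1}, {"linear": [-0.46, -0.19, 0.32], "rot": [0, 0, 0], "grip": -1}, {"linear": [-0.58, -0.24, 0.32], "rot": [0, 0, 0], "grip": -1}, {"linear": [-0.69, -0.28, 0.32], "rot": [0, 0, 0], "grip": -1}, {"linear": [-0.75, -0.3, 0.32], "rot": [0, 0, 0], "grip": -1}, {"linear": [-0.762, -0.3, 0.32], "rot": [0, 0, 0], "grip": -1}, {"linear": [-0.762, -0.3, 0.32], "rot": [0, 0, 0], "grip": -1}, {"linear": [-0.762, -0.3, 0.32], "rot": [0, 0, 0], "grip": -1}])

```text
time: 22.1
ee_pos: [0.4253, -0.2508, 0.1806]
eef_rot: [0.652, 0.758, 0.0, 0.0]
ft_force: [-0.1, -0.3, 0.2]
width: 0.0867
```

```bash
python3 - <<'E'
from h import *
s=r.read_state();print(s['width'],s['ee_pos'],s['joint_positions'].round(2) if hasattr(s['joint_positions'],'round') else s['joint_positions'])
p=r.camera('wrist');save(p,'w9');print(fit(p,.069,(.4246,-.2515)))
for d in r.spot_point('saw_69',p)[:3]: print(d['p'],d['location'],world(p,d['location'],0))
print('proj',proj(p,[.4246,-.2515,.09]),proj(p,[.4246,-.2515,.0]))
p=r.camera('scene');print(fit(p,.043,(.64,-.073),.012),fit(p,.056,(.626,.017),.012),fit(p,.03,(.653,-.1615),.012))
E
```

```text
0.08673989183163276 [ 0.42533968 -0.25084163  0.18061306] [-0.31  0.08  0.8   1.91 -0.07  1.17  0.66]
(array([ 0.42415576, -0.25004473]), np.float64(0.9370127459472838))
0.69 [317.0, 216.1] [ 0.42443793 -0.24835277  0.        ]
proj [316.03714413 251.90591834] [316.61329309 219.98450004]
(array([ 0.64094471, -0.07245596]), np.float64(0.7895377128953771)) (array([0.62615249, 0.01603861]), np.float64(0.727427597955707)) (array([ 0.65566162, -0.16603223]), np.float64(0.7697841726618705))
```

View pics/w9.png

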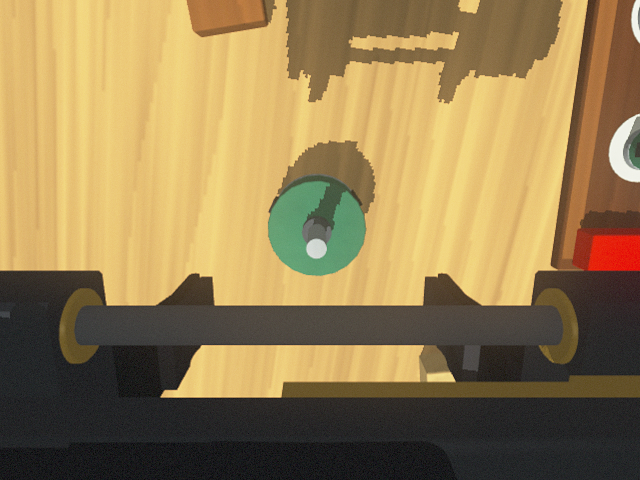

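Call:
apply_moves(newtons=45, commands=[{"linear": [-0.003, 0.003, -0.08], "rot": [0, 0, 0], "grip": -1}, {"linear": [-0.003, 0.003, -0.2], "rot": [0, 0, 0], "grip": -1}, {"linear": [-0.003, 0.003, -0.32], "rot": [0, 0, 0], "grip": -1}, {"linear": [-0.003, 0.003, -0.358], "rot": [0, 0, 0], "grip": 1}, {"linear": [-0.003, 0.003, -0.358], "rot": [0, 0, 0], "grip": 1}, {"linear": [-0.003, 0.003, -0.358], "rot": [0, 0, 0], "grip": 1}, {"linear": [-0.003, 0.003, -0.358], "rot": [0, 0, 0], "grip": 1}, {"linear": [-0.003, 0.003, -0.358], "rot": [0, 0, 0], "grip": 1}, {"linear": [-0.003, 0.003, -0.358], "rot": [0, 0, 0], "grip": 1}, {"linear": [-0.003, 0.003, -0.358], "rot": [0, 0, 0], "grip": 1}, {"linear": [-0.003, 0.003, -0.358], "rot": [0, 0, 0], "grip": 1}, {"linear": [-0.003, 0.003, -0.358], "rot": [0, 0, 0], "grip": 1}, {"linear": [-0.003, 0.003, -0.358], "rot": [0, 0, 0], "grip": 1}, {"linear": [-0.003, 0.003, -0.358], "rot": [0, 0, 0], "grip": 1}, {"linear": [-0.003, 0.003, -0.358], "rot": [0, 0, 0], "grip": 1}])

```text
time: 23.75
ee_pos: [0.4232, -0.2505, 0.0729]
eef_rot: [0.653, 0.757, -0.0, -0.0]
ft_force: [-0.3, -0.1, -2.1]
width: 0.0107
```

Call:
apply_moves(commands=[{"linear": [0, 0, 0.06], "rot": [0, 0, 0], "grip": 1}, {"linear": [0, 0, 0.15], "rot": [0, 0, 0], "grip": 1}, {"linear": [0, 0, 0.25], "rot": [0, 0, 0], "grip": 1}, {"linear": [0, 0.03, 0.35], "rot": [0, 0, 0], "grip": 1}, {"linear": [0.02, 0.1, 0.41], "rot": [0, 0, 0], "grip": 1}, {"linear": [0.04, 0.19, 0.42], "rot": [0, 0, 0], "grip": 1}, {"linear": [0.06, 0.28, 0.42], "rot": [0, 0, 0], "grip": 1}, {"linear": [0.09, 0.37, 0.42], "rot": [0, 0, 0], "grip": 1}, {"linear": [0.12, 0.46, 0.42], "rot": [0, 0, 0], "grip": 1}, {"linear": [0.15, 0.55, 0.42], "rot": [0, 0, 0], "grip": 1}, {"linear": [0.18, 0.64, 0.42], "rot": [0, 0, 0], "grip": 1}, {"linear": [0.2, 0.73, 0.42], "rot": [0, 0, 0], "grip": 1}, {"linear": [0.22, 0.82, 0.42], "rot": [0, 0, 0], "grip": 1}, {"linear": [0.24, 0.91, 0.42], "rot": [0, 0, 0], "grip": 1}, {"linear": [0.25, 0.98, 0.42], "rot": [0, 0, 0], "grip": 1}, {"linear": [0.25, 1.0, 0.42], "rot": [0, 0, 0], "grip": 1}, {"linear": [0.25, 1.0, 0.42], "rot": [0, 0, 0], "grip": 1}])

```text
time: 25.45
ee_pos: [0.498, 0.0498, 0.1987]
eef_rot: [0.652, 0.758, -0.0, -0.0]
ft_force: [0.9, -0.2, -2.9]
width: 0.0103
```

Call:
apply_moves(commands=[{"linear": [0.03, 0.03, 0], "rot": [0, 0, 0], "grip": 1}, {"linear": [0.1, 0.1, 0], "rot": [0, 0, 0], "grip": 1}, {"linear": [0.18, 0.16, 0], "rot": [0, 0, 0], "grip": 1}, {"linear": [0.26, 0.185, 0], "rot": [0, 0, 0], "grip": 1}, {"linear": [0.33, 0.185, 0], "rot": [0, 0, 0], "grip": 1}, {"linear": [0.37, 0.185, -0.02], "rot": [0, 0, 0], "grip": 1}, {"linear": [0.379, 0.185, -0.08], "rot": [0, 0, 0], "grip": 1}, {"linear": [0.379, 0.185, -0.16], "rot": [0, 0, 0], "grip": 1}, {"linear": [0.379, 0.185, -0.24], "rot": [0, 0, 0], "grip": 1}, {"linear": [0.379, 0.185, -0.31], "rot": [0, 0, 0], "grip": 1}, {"linear": [0.379, 0.185, -0.35], "rot": [0, 0, 0], "grip": 1}, {"linear": [0.379, 0.185, -0.36], "rot": [0, 0, 0], "grip": 1}, {"linear": [0.379, 0.185, -0.36], "rot": [0, 0, 0], "grip": 1}, {"linear": [0.379, 0.185, -0.36], "rot": [0, 0, 0], "grip": 1}, {"linear": [0.379, 0.185, -0.36], "rot": [0, 0, 0], "grip": 1}])

```text
time: 26.95
ee_pos: [0.6127, 0.105, 0.0922]
eef_rot: [0.653, 0.757, 0.001, 0.0]
ft_force: [1.0, 0.4, -2.6]
width: 0.0104
```

```bash
python3 - <<'E'
from h import *
s=r.read_state();print(s['width'],s['ee_pos'],s['ft_force'])
x,y,z=s['ee_pos']
for n in ('wrist','scene'):
    p=r.camera(n);save(p,n[0]+'10');print(fit(p,.069,(x,y),z-.073))
E
```

```text
0.010444808774986667 [0.61272384 0.10501884 0.09220986] [ 0.99498133  0.42397301 -2.60414206]
(array([0.61313824, 0.10557114]), np.float64(0.7461943793911007))
(array([0.61319259, 0.10909696]), np.float64(0.6104328523862376))
```

View pics/s10.png

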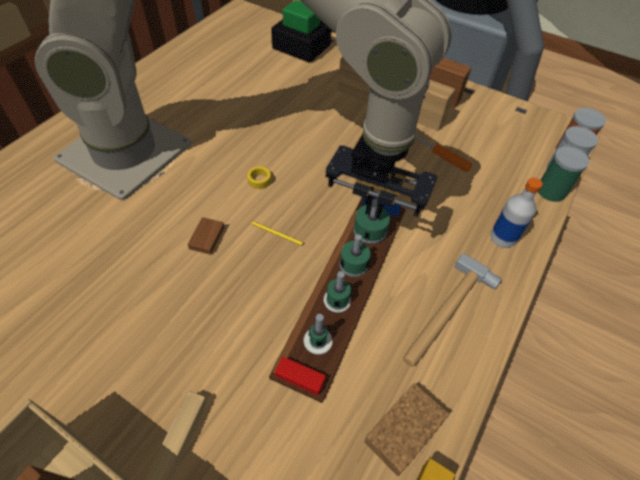

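The three placed saws stand on their spots at (319,335), (338,297) and (355,257). Saw 69 hangs over the blue-end spot at (373,222), so I'll set it down.

Call:
apply_moves(commands=[{"linear": [0, 0, -0.009], "rot": [0, 0, 0], "grip": 1}, {"linear": [0, 0, -0.017], "rot": [0, 0, 0], "grip": 1}, {"linear": [0, 0, -0.022], "rot": [0, 0, 0], "grip": 1}, {"linear": [0, 0, -0.022], "rot": [0, 0, 0], "grip": 1}, {"linear": [0, 0, -0.022], "rot": [0, 0, 0], "grip": 1}, {"linear": [0, 0, -0.022], "rot": [0, 0, 0], "grip": 1}])

```text
time: 27.65
ee_pos: [0.6121, 0.105, 0.0849]
eef_rot: [0.653, 0.757, 0.0, 0.0]
ft_force: [-2.9, -0.9, 5.9]
width: 0.0109
```

Call:
apply_moves(commands=[{"linear": [0, 0, 0], "rot": [0, 0, 0], "grip": -1}, {"linear": [0, 0, 0], "rot": [0, 0, 0], "grip": -1}, {"linear": [0, 0, 0], "rot": [0, 0, 0], "grip": -1}, {"linear": [0, 0, 0], "rot": [0, 0, 0], "grip": -1}, {"linear": [0, 0, 0], "rot": [0, 0, 0], "grip": -1}, {"linear": [0, 0, 0.1], "rot": [0, 0, 0], "grip": -1}, {"linear": [0, 0, 0.22], "rot": [0, 0, 0], "grip": -1}, {"linear": [0, 0, 0.34], "rot": [0, 0, 0], "grip": -1}, {"linear": [-0.1, 0.08, 0.4], "rot": [0, 0, 0], "grip": -1}, {"linear": [-0.2, 0.2, 0.4], "rot": [0, 0, 0], "grip": -1}, {"linear": [-0.3, 0.32, 0.4], "rot": [0, 0, 0], "grip": -1}, {"linear": [-0.4, 0.44, 0.4], "rot": [0, 0, 0], "grip": -1}, {"linear": [-0.5, 0.56, 0.4], "rot": [0, 0, 0], "grip": -1}, {"linear": [-0.6, 0.68, 0.4], "rot": [0, 0, 0], "grip": -1}, {"linear": [-0.65, 0.78, 0.4], "rot": [0, 0, 0], "grip": -1}, {"linear": [-0.65, 0.8, 0.4], "rot": [0, 0, 0], "grip": -1}, {"linear": [-0.65, 0.8, 0.4], "rot": [0, 0, 0], "grip": -1}, {"linear": [-0.65, 0.8, 0.4], "rot": [0, 0, 0], "grip": -1}])

```text
time: 29.45
ee_pos: [0.418, 0.3437, 0.2044]
eef_rot: [0.654, 0.757, -0.0, 0.0]
ft_force: [0.0, -0.3, 0.5]
width: 0.0872
```

```bash
python3 - <<'E'
from h import *
s=r.read_state();print(s['time'],s['ee_pos'],s['ft_force'])
for n in ('scene','top'):
    p=r.camera(n);save(p,n[0]+'11')
    S={.03:(.653,-.1615),.043:(.6395,-.0726),.056:(.626,.0165),.069:(.6123,.1056)}
    for d,q in S.items():
        x,i=fit(p,d,q,.012);print(n,d,((x-q)*1000).round(1),'mm',round(i,2))
    for d in r.spot_point('saw_30',p)[:4]: print(round(d['p'],2),world(p,d['location'],.012)[:2].round(4))
    a=proj(p,[.632,-.03,.03]).astype(int);x0,y0=max(a[0]-130,0),max(a[1]-120,0)
    cv2.imwrite(f'pics/c{n}.png',cv2.resize(p['frame'][y0:y0+240,x0:x0+260,::-1],None,fx=2.5,fy=2.5))
E
```

```text
29.45 [0.41798119 0.34365853 0.20441835] [ 0.02582927 -0.2913995   0.48584654]
scene 0.03 [ 3.4 -4.2] mm 0.83
scene 0.043 [0.6 1.3] mm 0.79
scene 0.056 [0.  1.3] mm 0.65
scene 0.069 [-0.7  5.8] mm 0.6
0.95 [ 0.6466 -0.1639]
0.67 [ 0.6446 -0.0755]
0.6 [0.6121 0.0975]
0.56 [0.6257 0.0109]
top 0.03 [-8.2 -0.9] mm 0.52
top 0.043 [-0.4 -0.6] mm 0.72
top 0.056 [-2.1 -1.2] mm 0.81
top 0.069 [ 0.1 -1.9] mm 0.86
0.88 [ 0.6419 -0.0723]
0.81 [0.6082 0.1007]
0.77 [0.6187 0.01  ]
```

View pics/cscene.png

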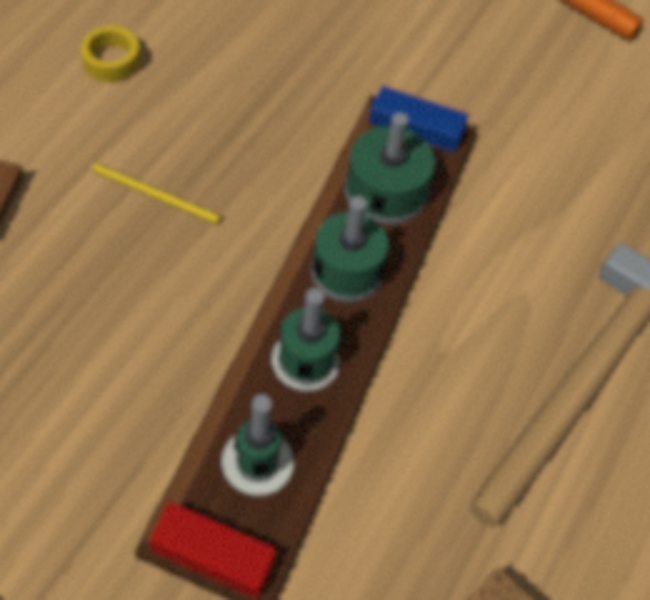

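View pics/ctop.png

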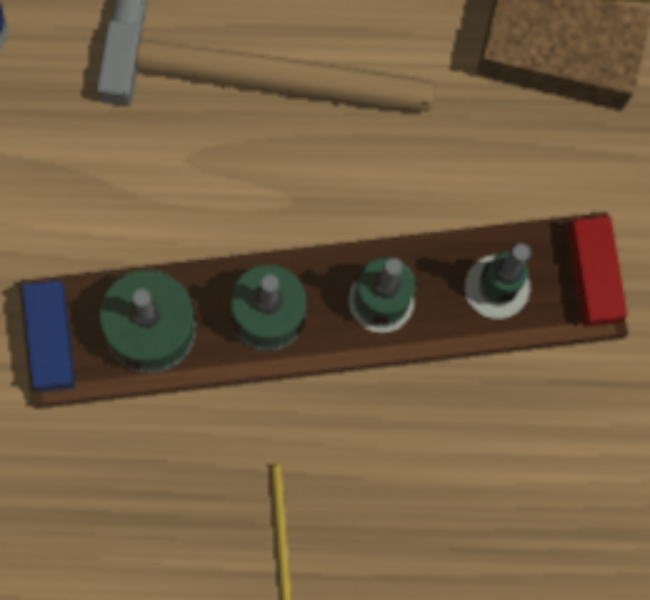

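```bash
python3 -c "
from bench import r
print(r.close_job())"
```

```text
the job is handed in; nothing more can be done
None
```

All four hole saws are back on the board, upright and in order from red to blue: 30, 43, 56, 69 mm. I handed the job in at about 29.5 s of the 93 s. Each was gripped by its shank, set down until the wrist force showed contact, and released. The gripper was then moved clear of the board.

**Last checks:**
- **Views:** the final scene and top pictures both show every saw standing on its own spot with nothing touching it.
- **43 and 56 mm saws:** outline fits in both pictures put them within about 2.5 mm of their spot centres.
- **69 mm saw:** the fits gave about 2 mm (top) and 6 mm (scene) off centre.
- **30 mm saw:** the fits disagreed, at 5.4 mm (scene) and 8 mm (top), and the top fit matched poorly. The saw was released at a measured position within 1 mm of its spot centre. By eye in the scene picture it is about 2 mm off centre.

All of these are under the 12 mm limit. One move call was refused because rows lacked the turn value; nothing moved, and I resent it.

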